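Index the crate slide one notch and fold in the crate's bails

TASK

Move the crate of cuttings on its indexing slide exactly one notch towards the end where the stack of empty crates stands: pull the spring index knob fully up so that the carriage is free and not forced, slide it, and let the knob drop fully home in the next notch. Then swing both of the crate's bail arms in, flat down across its top, so that the next crate can be stacked on it. Let go of everything at the end, and do not disturb the things standing around.

Things in the scene. Friction and masses are not known exactly. Their poses are not given: they have to be found in the camera images.
- slide: Fixed base: two aluminium rails 500 mm long along its y. Origin on the bench midway along them; x points roughly away from the robot, z up. A low notched steel index bar (330 mm long, 34 wide, top 22 mm above the bench) runs along y at x = -130 mm: five slots 50 mm apart at y = -100, -50, 0, 50, 100 mm, each 12 mm wide, 14 mm deep.
- carriage (a joint): Position of the carriage along the slide's +y, in m: 0 = middle slot (where it starts), +0.05 or -0.05 = one notch on; end stops at +-0.104. It slides with about 2.5 N of friction; locked (1.5 mm play either way) while the knob's pin is in a slot.
- knob (a joint): Lift of the index knob in m: 0 = pin fully home in a slot, 0.014 = pin just clear of (or resting on top of) the index bar, 0.020 = end stop. A spring pushes it down with 5 N at 0 and 8 N at 0.020. The 9 mm pin has a round nose and drops into a slot by itself when it is over it and let go.
- knob_grip (a point): On the axis of the black upright index knob, at the height to grip it (90 mm above the bench when home): grip 26 mm in diameter, from 14 mm below to 10 mm above this point, under a cap 36 mm wide, 7 mm thick. A 22 mm wide housing tops out 22 mm below this point. It stands on the carriage's tongue, 130 mm from the crate's middle towards the robot (slide x = -130 mm), and travels with it.
- crate_mid (a point): Centre of the open top of the blue perforated crate fixed on the carriage, at rim height (104 mm above the bench). Crate 230 mm along the slide's y, 140 mm along x, 70 mm deep, walls 6 mm; only low cuttings on its floor. Axes as the slide's.
- bail_left (a joint): Angle of the bail arm at the crate's +y end, rad: 0 = swung out level beyond the end of the crate, 1.57 = upright, 3.14 = swung in, flat across the crate's top (end stop). It stays where it is left (stiff hinge, about 1.5 N at the bar).
- bail_right (a joint): Same for the bail arm at the -y end: 0 = swung out level beyond that end, 3.14 = swung in, flat across the crate's top.
- bail_left_pivot (a point): Middle of the left bail's hinge axis (parallel to the slide's x), 95 mm along +y from the crate's middle and 111 mm above the bench; travels with the carriage.
- bail_right_pivot (a point): Middle of the right bail's hinge axis (parallel to the slide's x), 95 mm along -y from the crate's middle and 111 mm above the bench; travels with the carriage.
- bail_left_bar (a point): Middle of the left bail's cross bar, 55 mm from its hinge axis: a steel wire U, 154 mm wide, with a black sleeve 13 mm in diameter and 70 mm long (along the slide's x) centred here, to be gripped.
- bail_right_bar (a point): Middle of the right bail's cross bar, 55 mm from its hinge axis: same wire U and black sleeve, 13 mm in diameter, 70 mm long along the slide's x.
- crate_stack: Stack of two nested empty blue crates of the same kind, standing fixed on the bench beyond one end of the slide (about 430 mm from its middle): 140 mm along its y by 230 mm along its x, about 115 mm tall with bails swung out. Origin under its centre. The carriage is to go towards it.
- flowerpot: Empty terracotta flowerpot, 104 mm across, 95 mm tall, loose, beyond the other end of the slide. Origin under its centre. Leave it alone.
- powder_jar: White plastic bottle 50 mm across, 100 mm tall, loose, standing beyond the slide. Origin under its centre. Leave it alone.
- lid_cup: Small white bowl 70 mm across, 50 mm tall, loose, beyond the slide. Origin under its centre. Leave it alone.

How it is judged:
By the outcome, as a careful person would: the job done as asked, in the order asked, and still so for the second after the job is handed in, with the robot touching nothing.
It also fails if it takes over 54 s, if anything falls off the work surface, if the arm or the gripper's body presses on something with over 40 N, if the wrist force passes 120 N, or if a joint passes its speed limit or range.

ROBOT

A 7-joint arm with a two-finger parallel gripper is mounted at the origin on the work surface. World frame = base frame: x ahead of the robot, y to its left, z up, the work surface at z = 0. Lengths are in mm, angles in rad, forces in N, time in s.
With the tool pointing down it reaches from about 400 to 850 mm from the base axis. Payload 4.5 kg.
Tool frame: the origin (TCP) lies midway between the tips of the shut fingers; the grasp point (between the pads) lies 19 mm behind it (manip.grip_depth is the distance from the TCP to the grasp point, in mm); z points along the fingers, y is the line along which they close (so a half turn about z gives the same grasp; the last joint's range is limited). The gripper opens to 88 mm and grips with 3 to 60 N. Pads are 18 mm wide; open, the fingers measure 123 mm over their backs; the gripper's body (75 mm by 187 mm) begins 45 mm behind the grasp point.
Start: joints at [0.034, 0.689, -0.195, 1.565, 0.157, 0.902, -0.215], TCP at [625.025, 0.026, 204.443] pointing down, gripper open.
Joint ranges: [-3.01, 3.01], [-0.46, 2.08], [-1.47, 1.51], [0.13, 2.56], [-1, 4.14], [0.04, 2.09], [-2.66, 2.66]. Speed limits (rad/s): [2.57, 2.57, 3.14, 3.14, 3.14, 3.14, 3.14].

INTERFACE

Orientations are given as a 3x3 rotation matrix whose columns are the frame's x, y, z axes.
In Python, from workcell import manip gives the robot as it stands.
- The arm moves only by the tool servo_tool, never from a script. Its argument "deltas" is a list of rows, each a list of 5 numbers: the opening, from 0 (shut) to 1 (fully open), then the shift along the world's x, y, z in mm, then the turn about the world's z in rad. A call has 1 to 20 rows; each row shifts and turns the commanded pose from where the row before left it; what a row does not reach is not made up. A row lasts 1/8 s, in which the tool goes at most 62.5 mm and 10.7 degrees, less where a joint would pass 70% of its speed; a pose out of reach is approached as far as the arm can. A call is refused whole if a number of a shift passes 62.5 or a number of a turn 0.188, either way. A call with a gripper value outside its range is refused whole. The fingers move at their own pace and stop on an object; "newtons" is the grip in N (left out, the last holds). Time passes only in rows, so rows that do not move let the fingers close. It gives the time, the measured TCP pose, the force, the opening and the grip force at its end, in the units of the state.
- manip.get_obs(): the state, without advancing time (a new reading comes with each control period).
- manip.camera(name): name is "scene" or "side" or "wrist"; returns the picture (480x640x3 uint8, red, green, blue); there is no depth.
- manip.camera_params(name): a dict with "fx", "fy", "cx", "cy" (pixels), "rvec" (rotation vector, rad) and "tvec" (3), from world to camera coordinates, as OpenCV has them. Camera axes: x right, y down, z forward; pixel columns grow to the right and rows downward; lengths in mm; the calibration is good to about 2 mm. A picture is of the moment at which its call begins: read the wrist's pose just before it. camera_params takes no time and is no camera call; for the wrist camera it gives the pose at the moment of the call.
- manip.hand_in(): hands the job in; it is judged then, once.
The state is a dict: "time_s": time; "joint_pos": joint angles; "qd": joint speeds; "joint_torque": joint torques, N m; "position": TCP position; "tool_rot": TCP orientation; "contact_force": force on the tool from outside, world axes, zero at the start; "torque": the same for the moment, N m; "opening": finger opening in mm; "grip_force": force on a finger pad.
Only numpy, scipy, OpenCV 4.12 (cv2) and the standard library are available. Lean on these libraries where they do the work, as an engineer would, in place of code of your own. Each camera call takes 0.05 s, during which the arm holds its last target. There are 200 camera calls.

## Working session

There is one attempt and no reset: what is moved stays moved. The work goes in short steps, Python scripts to look and compute and a tool call to move; the robot and the scene stay as the last step left them, time stands still between calls to the robot, and variables do not carry over. Pictures are saved under pics/ and viewed, at most 10 in all, crops included, and the job is handed in when it is done.

Besides the shell and the picture viewer there is one more tool, called after "Emit:" in YAML: its name, and indented under it one key for each argument. servo_tool: Moves the arm, as the interface text tells. Its arguments: {"type":"object","properties":{"deltas":{"type":"array"},"newtons":{"type":"number"}},"required":["deltas"]}

```bash
mkdir -p pics; cat > h.py <<'E'
import numpy as np, cv2
from workcell import manip
def snap(cam,name):
    p=manip.camera_params(cam); im=manip.camera(cam)
    cv2.imwrite(f'pics/{name}.png',im[:,:,::-1]); np.save(f'pics/{name}.npy',p,allow_pickle=True)
    return im,p
def ray(p,u,v):
    R=cv2.Rodrigues(np.array(p['rvec'],float))[0]; t=np.array(p['tvec'],float).ravel()
    return -R.T@t, R.T@np.array([(u-p['cx'])/p['fx'],(v-p['cy'])/p['fy'],1])
def onz(p,u,v,z):
    c,d=ray(p,u,v); return c+d*(z-c[2])/d[2]
def proj(p,P):
    K=np.array([[p['fx'],0,p['cx']],[0,p['fy'],p['cy']],[0,0,1.]])
    return cv2.projectPoints(np.array(P,float).reshape(-1,1,3),np.array(p['rvec'],float),np.array(p['tvec'],float),K,None)[0][:,0]
E
python3 - <<'E'
from h import *
for c in ['scene','side','wrist']:
    im,p=snap(c,c+'0'); print(c,ray(p,320,240), p['fx'])
E
```

```text
scene (array([ 970.84127831, -544.3067691 ,  959.29934444]), array([-0.32442179,  0.51884827, -0.79112587])) 473.50024048368937
side (array([ -179.23249627, -1035.43691047,  1074.76410486]), array([ 0.489339  ,  0.64288314, -0.5892977 ])) 590.6350735496688
wrist (array([624.844872  ,  67.32177258, 384.09332454]), array([-0.00176699, -0.25752484, -0.96632894])) 346.19819481513855
```

View pics/scene0.png

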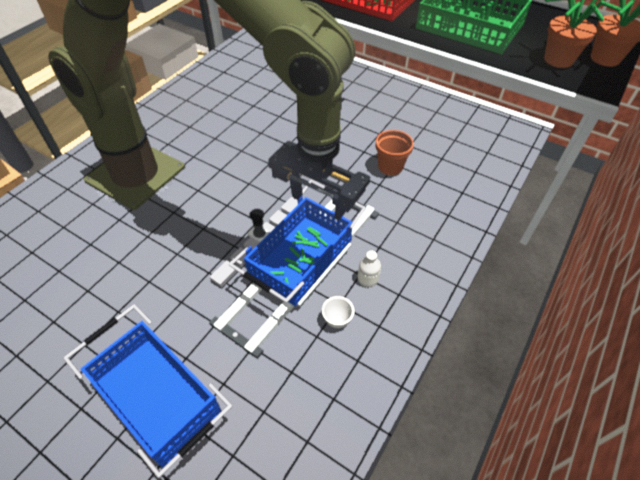

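View pics/side0.png

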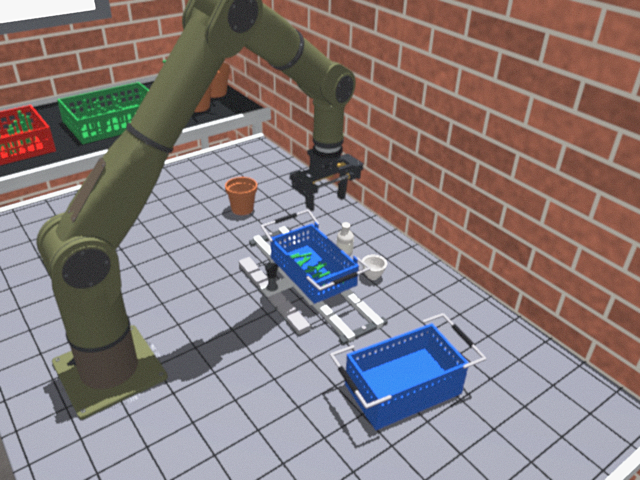

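View pics/wrist0.png

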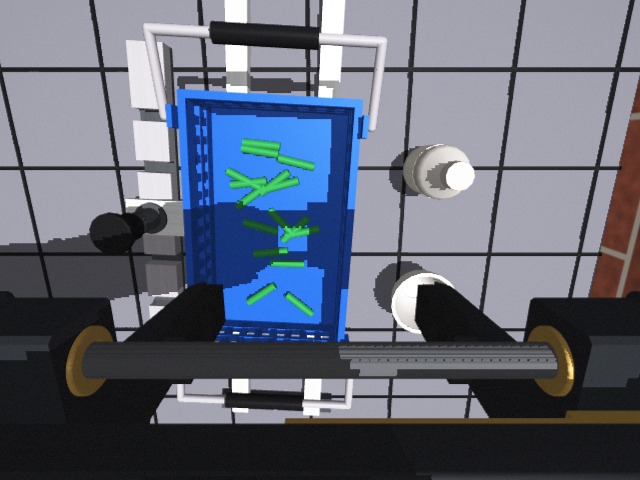

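The stack is at the −y end and the flowerpot at +y. In the wrist view, −y is up, the knob cap is near (116,232), and the bail sleeves are at (265,36) and (263,401). In the side view the sleeves are near (345,278) and (287,216).

```bash
python3 - <<'E'
from h import *
np.set_printoptions(precision=1,suppress=True)
L=lambda n:(cv2.imread(f'pics/{n}.png'),np.load(f'pics/{n}.npy',allow_pickle=True).item())
w,pw=L('wrist0'); s,ps=L('side0'); sc,pc=L('scene0')
# rim corners
C=[onz(pw,*uv,104) for uv in [(178,90),(362,100),(345,342),(190,335)]]
print('rim',np.array(C)); 
g=cv2.cvtColor(w,cv2.COLOR_BGR2GRAY)
def blob(im,x0,y0,x1,y1,th=45):
    m=(im[y0:y1,x0:x1].max(2)<th).astype(np.uint8)
    n,l,st,c=cv2.connectedComponentsWithStats(m); i=1+np.argmax(st[1:,4]); 
    yy,xx=np.nonzero(l==i); r=cv2.minAreaRect(np.c_[xx,yy].astype(np.float32))
    return c[i]+[x0,y0],st[i]+[x0,y0,0,0,0],r[1],r[2]
print('wR',blob(w,200,10,330,60)); print('wL',blob(w,215,385,310,412)); print('wknob',blob(w,85,205,140,260))
def tri(p1,a,p2,b):
    c1,d1=ray(p1,*a);c2,d2=ray(p2,*b); t=np.linalg.lstsq(np.c_[d1,-d2],c2-c1,rcond=None)[0]
    P,Q=c1+d1*t[0],c2+d2*t[1]; return (P+Q)/2,np.linalg.norm(P-Q)
print('cap',onz(pw,116,232,107))
for z in (100,111,130,150,165): print(z,onz(pw,265,36,z),onz(pw,263,401,z))
for a,b in [((265,36),(345,278)),((263,401),(287,216))]: print(tri(pw,a,ps,b))
a=cv2.resize(s[200:310,230:390],None,fx=4,fy=4,interpolation=cv2.INTER_CUBIC)
cv2.imwrite('pics/sidecrop.png',a)
E
```

```text
rim [[ 518.1  108.8  104. ]
 [ 656.   101.7  104. ]
 [ 647.1 -103.5  104. ]
 [ 506.4  -96.5  104. ]]
wR (array([264.3,  35.3]), array([ 210,   10,  110,   50, 2234]), (108.73393249511719, 48.99210739135742), 2.726311206817627)
wL (array([263.7, 399.4]), array([ 223,  385,   81,   26, 1205]), (80.30498504638672, 21.259645462036133), 4.763641834259033)
wknob (array([115.3, 234. ]), array([  85,  205,   55,   55, 1935]), (54.04983901977539, 53.32555389404297), 5.194429397583008)
cap [456.2   0.3 107. ]
100 [584.2 145.8 100. ] [ 568.7 -170.9  100. ]
111 [585.8 142.7 111. ] [ 570.9 -161.7  111. ]
130 [588.5 137.5 130. ] [ 574.6 -145.7  130. ]
150 [591.3 132.  150. ] [ 578.6 -129.   150. ]
165 [593.5 127.8 165. ] [ 581.5 -116.4  165. ]
(array([635. ,  77.4,  -9.2]), np.float64(226.94574106771208))
(array([553.6, -15.3, 248.7]), np.float64(105.1902705258974))
```

View pics/sidecrop.png

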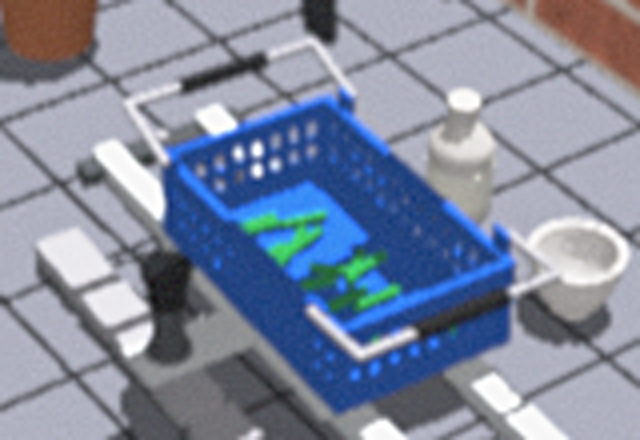

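The wrist image's up direction is actually +y, so I swap the bails: the upper sleeve is the left bail. In the side view, left is at (286,218) and right at (345.5,278).

```bash
python3 - <<'E'
from h import *
np.set_printoptions(precision=1,suppress=True)
L=lambda n:(cv2.imread(f'pics/{n}.png'),np.load(f'pics/{n}.npy',allow_pickle=True).item())
w,pw=L('wrist0'); s,ps=L('side0')
def tri(p1,a,p2,b):
    c1,d1=ray(p1,*a);c2,d2=ray(p2,*b); t=np.linalg.lstsq(np.c_[d1,-d2],c2-c1,rcond=None)[0]
    P,Q=c1+d1*t[0],c2+d2*t[1]; return (P+Q)/2,np.linalg.norm(P-Q)
print('L',tri(pw,(265,36),ps,(286,218)));print('R',tri(pw,(263,401),ps,(345.5,278)))
print('Lcorners',tri(pw,(148,29),ps,(230+130/4,200+105/4)),tri(pw,(383,42),ps,(230+313/4,200+42/4)))
# side view rim corners at z=104: near-left (165,160), far (335,98), right(512,262), near(338,332)
print(np.array([onz(ps,230+a/4,200+b/4,104) for a,b in [(165,158),(333,98),(513,258),(338,328)]]))
print('cap side',onz(ps,230+168/4,200+256/4,107))
E
```

```text
L (array([588.7, 137.3, 129.5]), np.float64(0.862813549193556))
R (array([ 572.4, -157.8,  116.2]), np.float64(1.375727677249209))
Lcorners (array([512.4, 141.5, 128.7]), np.float64(1.2818790130827273)) (array([665.8, 134.7, 127.7]), np.float64(0.6788415884365223))
[[ 516.5  102.6  104. ]
 [ 655.9   96.   104. ]
 [ 645.  -122.4  104. ]
 [ 508.1 -114.2  104. ]]
cap side [457.2   5.8 107. ]
```

Emit:
servo_tool:
  deltas:
    - [1, -19, 0, 0, 0.17]
    - [1, -19, 0, 0, 0.17]
    - [1, -19, 0, 0, 0.17]
    - [1, -19, 0, 0, 0.17]
    - [1, -19, 0, 0, 0.17]
    - [1, -19, 0, 0, 0.17]
    - [1, -19, 0, 0, 0.17]
    - [1, -19, 0, 0, 0.17]
    - [1, -19, 0, 0, 0.162]
    - [1, 0, 0, 0, 0]
    - [1, 0, 0, 0, 0]

```text
time_s: 1.52
position: [455.0, -0.0, 204.5]
tool_rot: [[-0.999, 0.052, 0.001], [0.052, 0.999, 0.0], [-0.001, 0.0, -1.0]]
contact_force: [0.6, 0.8, 0.3]
opening: 88.2
grip_force: 0.0
```

```bash
python3 - <<'E'
from h import *
o=manip.get_obs(); print(o['time_s'],o['position'],np.round(o['tool_rot'],3),o['joint_pos'],o['contact_force'])
im,p=snap('wrist','w1')
print(proj(p,[[451,-3,107],[456,0,107]]))
E
```

```text
1.525 [ 4.55028898e+02 -2.45492995e-03  2.04549851e+02] [[-0.999  0.052  0.001]
 [ 0.052  0.999  0.   ]
 [-0.001  0.    -1.   ]] [ 0.32843582  0.53264545 -0.65468075  2.04412956  0.4880408   0.71982259
  0.88353624] [0.62510815 0.76589044 0.2534691 ]
[[317.37860494 229.13823996]
 [321.3284616  234.83787031]]
```

View pics/w1.png

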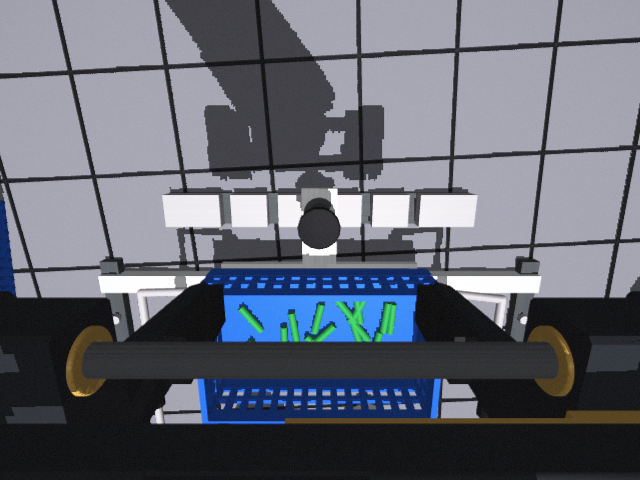

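The cap centre is at (319.5,228), which gives a knob position of about (450.5,−2). The rail runs horizontal in the image, so the yaw is aligned.

Emit:
servo_tool:
  deltas:
    - [0.7, -4.5, -2, -25, 0]
    - [0.7, 0, 0, -30, 0]
    - [0.7, 0, 0, -30, 0]
    - [0.7, 0, 0, -25, 0]
    - [0.7, 0, 0, -15, 0]
    - [0.7, 0, 0, -7.5, 0]
    - [0.7, 0, 0, 0, 0]
    - [0.25, 0, 0, 0, 0]
    - [0.25, 0, 0, 0, 0]
    - [0.25, 0, 0, 0, 0]
    - [0.25, 0, 0, 0, 0]
  newtons: 35

```text
time_s: 2.95
position: [450.6, -1.7, 73.0]
tool_rot: [[-0.999, 0.049, 0.003], [0.049, 0.999, 0.0], [-0.003, 0.0, -1.0]]
contact_force: [-0.9, -0.1, 10.6]
opening: 24.1
grip_force: 5.2
```

Emit:
servo_tool:
  deltas:
    - [0.25, 0, 0, 2, 0]
    - [0.25, 0, 0, 0, 0]
    - [0, 0, 0, 0, 0]
    - [0, 0, 0, 0, 0]

```text
time_s: 3.45
position: [449.4, -2.0, 73.8]
tool_rot: [[-0.999, 0.049, -0.0], [0.049, 0.999, 0.0], [0.0, 0.0, -1.0]]
contact_force: [-0.6, -0.8, -0.0]
opening: 4.0
grip_force: 0.0
```

```bash
python3 - <<'E'
from h import *
o=manip.get_obs(); print(o['position'],o['contact_force'],o['torque'],o['opening'],o['grip_force'])
im,p=snap('side','s1'); cv2.imwrite('pics/s1c.png',cv2.resize(im[170:310,200:380,::-1],None,fx=4,fy=4,interpolation=cv2.INTER_CUBIC))
E
```

```text
[449.39910354  -2.01176518  73.81092458] [-0.6244641  -0.81024538 -0.04779669] [ 0.10914923 -0.10011267  0.02549615] 4.042789923164407 0.0
```

View pics/s1c.png

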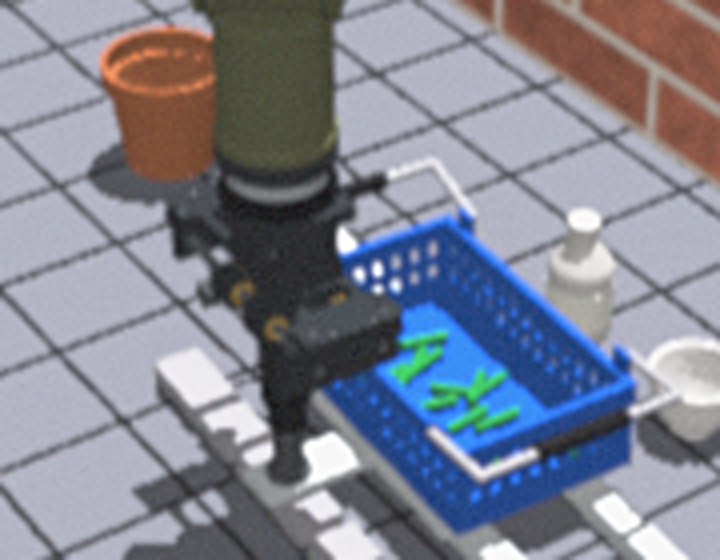

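Emit:
servo_tool:
  deltas:
    - [0, 0, 0, 0, 0]
    - [0, 0, 0, 0, 0]

```text
time_s: 3.75
position: [449.5, -2.0, 73.9]
tool_rot: [[-0.999, 0.049, -0.0], [0.049, 0.999, 0.0], [0.0, 0.0, -1.0]]
contact_force: [0.8, -0.2, -0.3]
opening: 0.8
grip_force: 0.0
```

```bash
python3 - <<'E'
from h import *
o=manip.get_obs(); print(o['position'],o['contact_force'],o['opening'],o['grip_force'])
a,pa=snap('side','s2'); b,pb=snap('wrist','w2'); c,pc=snap('scene','c2')
print(proj(pa,[o['position'],[451,-2,107],[451,-2,68]]),proj(pc,[o['position'],[451,-2,107],[451,-2,68]]),proj(pb,[[451,-2,107]]))
A=cv2.resize(a[200:310,220:330],(400,400),interpolation=cv2.INTER_CUBIC)
C=cv2.resize(c[150:260,200:310],(400,400),interpolation=cv2.INTER_CUBIC)
cv2.imwrite('pics/m2.png',np.hstack([A,C])[:,:,::-1])
E
```

```text
[449.50860908  -1.98343687  73.90708998] [ 0.78051475 -0.1735139  -0.29663765] 0.8131356855581195 0.0
[[271.4625694  276.3580066 ]
 [271.62036506 266.37795122]
 [271.99938175 277.87526725]] [[256.74736247 222.61501266]
 [255.87619406 213.97207298]
 [257.4674532  224.42129042]] [[322.62940398 304.23797665]]
```

View pics/m2.png

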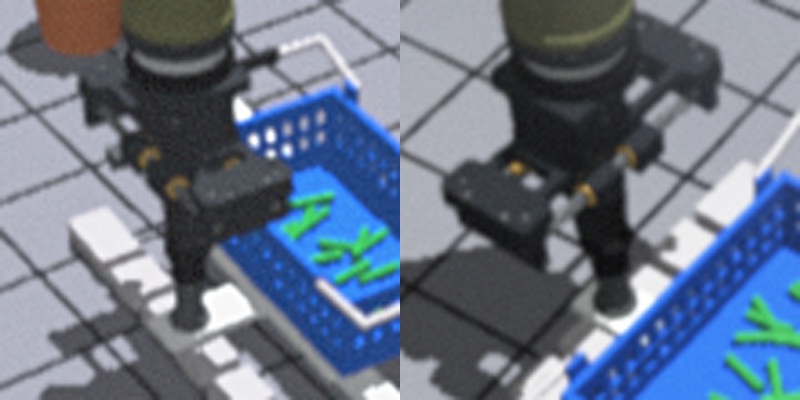

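View pics/w2.png

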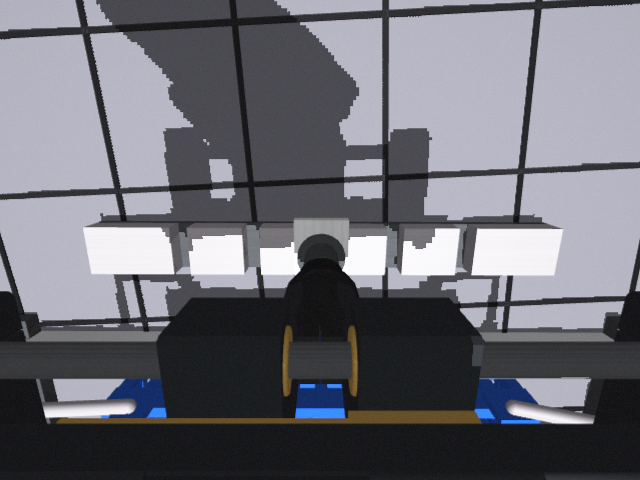

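The fingers shut completely, with an opening of 0.8 and no grip force, so the knob was not gripped. I'll open in place and take one contrast-stretched wrist view.

Emit:
servo_tool:
  deltas:
    - [0.8, 0, 0, 0, 0]
    - [0.8, 0, 0, 0, 0]
    - [0.8, 0, 0, 0, 0]
    - [0.8, 0, 0, 0, 0]
    - [0.8, 0, 0, 0, 0]

```text
time_s: 4.53
position: [449.5, -2.0, 73.9]
tool_rot: [[-0.999, 0.049, 0.0], [0.049, 0.999, 0.0], [-0.0, 0.0, -1.0]]
contact_force: [-0.5, 0.9, -0.4]
opening: 48.4
grip_force: 0.0
```

```bash
python3 - <<'E'
from h import *
o=manip.get_obs(); print(o['position'],o['contact_force'],o['opening'],o['grip_force'])
b,pb=snap('wrist','w3'); print(proj(pb,[o['position'],[451,-2,107],[451,-2,68]]))
w2=cv2.imread('pics/w2.png')[:,:,::-1]
f=lambda b:np.clip(255*(b[180:400,200:450].astype(float)/255)**0.4,0,255).astype(np.uint8)
A=np.hstack([cv2.resize(f(x),(400,352),interpolation=cv2.INTER_CUBIC) for x in (w2,b)])
cv2.imwrite('pics/m3.png',A[:,:,::-1])
E
```

```text
[449.5348029   -1.97220685  73.94713773] [-0.53064888  0.88367113 -0.35571218] 48.35789842108471 0.0
[[322.10370391 275.85774025]
 [322.64721195 304.17551763]
 [322.11048954 274.56403396]]
```

View pics/m3.png

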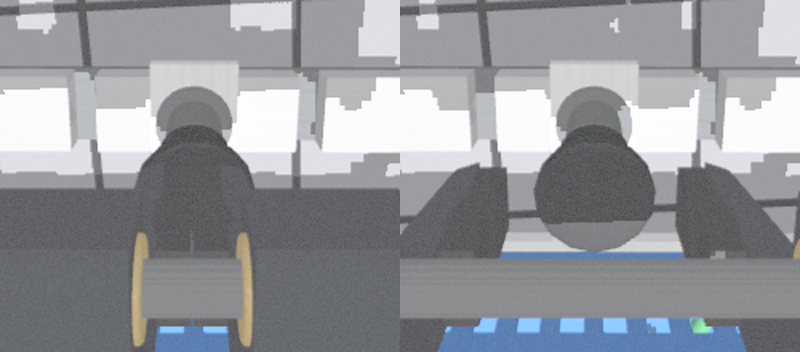

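The knob cap is at crop (595,190), centred between the fingers, so the position is right. I'll close again with full command and watch the readings.

Emit:
servo_tool:
  deltas:
    - [0, -1, 0, 0, 0]
    - [0, 0, 0, 0, 0]
    - [0, 0, 0, 0, 0]
  newtons: 30

```text
time_s: 4.95
position: [448.5, -2.0, 73.9]
tool_rot: [[-0.999, 0.049, -0.0], [0.049, 0.999, 0.0], [0.0, 0.0, -1.0]]
contact_force: [0.1, -0.3, 0.8]
opening: 26.4
grip_force: 0.0
```

Emit:
servo_tool:
  deltas:
    - [0, 0, 0, 0, 0]
    - [0, 0, 0, 0, 0]

```text
time_s: 5.2
position: [448.5, -2.0, 73.9]
tool_rot: [[-0.999, 0.049, -0.0], [0.049, 0.999, 0.0], [0.0, 0.0, -1.0]]
contact_force: [-0.1, -0.4, 0.5]
opening: 6.7
grip_force: 0.0
```

Now it makes sense. In the image the finger tips sit at about the cap's height, so they are really about 33 mm higher than the TCP reading suggests. They closed over the top of the cap. I'll open and go down about 33 mm more.

Emit:
servo_tool:
  deltas:
    - [0.7, 0, 0, 0, 0]
    - [0.7, 0, 0, 0, 0]
    - [0.7, 0, 0, 0, 0]
    - [0.7, 0, 0, 0, 0]
    - [0.7, 0, 0, 0, 0]
    - [0.7, 0.5, 0, -5, 0]
    - [0.7, 0, 0, -5, 0]
    - [0.7, 0, 0, -5, 0]
    - [0.7, 0, 0, -5, 0]
    - [0.7, 0, 0, 0, 0]

```text
time_s: 6.45
position: [448.7, -2.0, 53.5]
tool_rot: [[-0.999, 0.048, -0.001], [0.048, 0.999, -0.0], [0.001, -0.0, -1.0]]
contact_force: [0.3, -0.5, -1.2]
opening: 61.6
grip_force: 0.0
```

Emit:
servo_tool:
  deltas:
    - [0.7, 0, 0, -6, 0]
    - [0.7, 0, 0, -6, 0]
    - [0.7, 0, 0, 0, 0]

```text
time_s: 6.82
position: [448.7, -2.0, 41.5]
tool_rot: [[-0.999, 0.048, -0.001], [0.048, 0.999, -0.0], [0.001, -0.0, -1.0]]
contact_force: [0.5, -0.4, 0.4]
opening: 61.6
grip_force: 0.0
```

Emit:
servo_tool:
  deltas:
    - [0, 0, 0, 0, 0]
    - [0, 0, 0, 0, 0]
    - [0, 0, 0, 0, 0]
    - [0, 0, 0, 0, 0]
    - [0, 0, 0, 0, 0]
  newtons: 30

```text
time_s: 7.45
position: [449.2, -1.4, 42.1]
tool_rot: [[-0.999, 0.048, 0.001], [0.048, 0.999, 0.001], [-0.0, 0.001, -1.0]]
contact_force: [-0.5, 1.6, 1.7]
opening: 31.8
grip_force: 29.6
```

Emit:
servo_tool:
  deltas:
    - [0, 0, 0, 3, 0]
    - [0, 0, 0, 3, 0]
    - [0, 0, 0, 0, 0]

```text
time_s: 7.82
position: [449.2, -1.5, 48.0]
tool_rot: [[-0.999, 0.048, 0.0], [0.048, 0.999, 0.001], [-0.0, 0.001, -1.0]]
contact_force: [0.8, 3.9, -5.6]
opening: 32.0
grip_force: 29.9
```

```bash
python3 - <<'E'
from h import *
a,pa=snap('side','s4'); b,pb=snap('wrist','w4')
f=lambda b:np.clip(255*(b.astype(float)/255)**0.5,0,255).astype(np.uint8)
o=manip.get_obs();print(o['position'],proj(pa,[o['position'],[450,-2,107]]),proj(pb,[o['position'],[450,-2,107]]))
A=np.hstack([cv2.resize(f(x),(400,400),interpolation=cv2.INTER_CUBIC) for x in (a[215:315,220:320],b[200:400,220:420])])
cv2.imwrite('pics/m4.png',A[:,:,::-1])
E
```

```text
[449.14371669  -1.46890349  47.97604678] [[271.49477737 283.80106147]
 [271.29663739 266.51458789]] [[322.0895283  275.81110542]
 [321.93799138 331.63724555]]
```

View pics/m4.png

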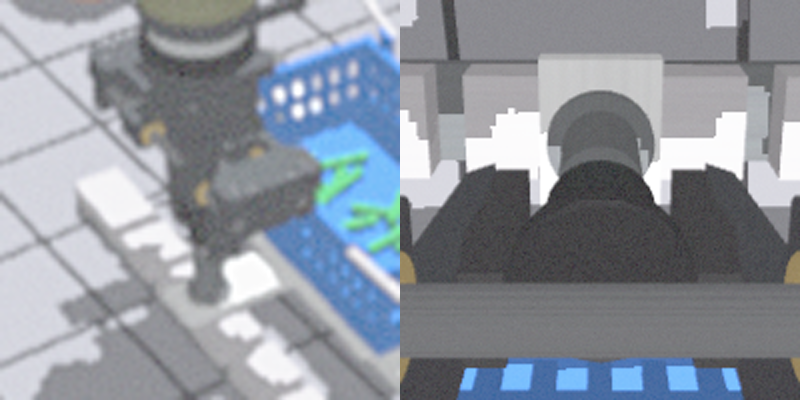

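The knob is following: −5.6 N after 6 mm of lift matches the spring. I'll lift to about 17 mm with a firmer grip.

Emit:
servo_tool:
  deltas:
    - [0, 0, 0, 0, 0]
    - [0, 0, 0, 3, 0]
    - [0, 0, 0, 3, 0]
    - [0, 0, 0, 3, 0]
    - [0, 0, 0, 2, 0]
    - [0, 0, 0, 0, 0]
    - [0, 0, 0, 0, 0]
  newtons: 40

```text
time_s: 8.8
position: [449.0, -2.5, 58.9]
tool_rot: [[-0.999, 0.049, -0.0], [0.049, 0.999, -0.001], [0.0, -0.001, -1.0]]
contact_force: [2.0, 1.0, -9.3]
opening: 31.9
grip_force: 39.9
```

Emit:
servo_tool:
  deltas:
    - [0, -0.1, -2, 0, 0]
    - [0, -0.1, -3, 0, 0]
    - [0, 0, 0, 0, 0]

```text
time_s: 9.18
position: [448.7, -7.5, 58.9]
tool_rot: [[-0.999, 0.049, -0.0], [0.049, 0.999, -0.0], [0.0, -0.0, -1.0]]
contact_force: [1.1, 1.3, -8.4]
opening: 31.7
grip_force: 39.9
```

Emit:
servo_tool:
  deltas:
    - [0, -0.3, -6, 0, 0]
    - [0, -0.3, -7, 0, 0]
    - [0, -0.4, -7, 0, 0]
    - [0, -0.4, -7, 0, 0]
    - [0, -0.4, -7, 0, 0]
    - [0, -0.3, -6, 0, 0]
    - [0, -0.2, -4.3, 0, 0]
    - [0, 0, 0, 0, 0]
    - [0, 0, 0, 0, 0]

```text
time_s: 10.3
position: [446.4, -52.5, 58.9]
tool_rot: [[-0.999, 0.05, -0.001], [0.05, 0.999, -0.002], [0.0, -0.002, -1.0]]
contact_force: [2.3, -2.8, -8.4]
opening: 31.7
grip_force: 39.9
```

Emit:
servo_tool:
  deltas:
    - [0, 0, 0, -2.5, 0]
    - [0, 0, 0, -2.5, 0]
    - [0, 0, 0, -2, 0]
    - [0, 0, 0, 0, 0]

```text
time_s: 10.8
position: [446.4, -51.4, 51.8]
tool_rot: [[-0.999, 0.049, -0.0], [0.049, 0.999, -0.0], [0.0, -0.0, -1.0]]
contact_force: [1.0, -2.4, -6.6]
opening: 31.9
grip_force: 39.8
```

The spring force still reads 6.6 N with the pin below the bar top, so it is entering the slot. I'll lower it the rest of the way and release.

Emit:
servo_tool:
  deltas:
    - [0, 0, 0, -3, 0]
    - [0, 0, 0, -3, 0]
    - [0, 0, 0, -3, 0]
    - [0, 0, 0, 0, 0]
    - [0, 0, 0, 0, 0]

```text
time_s: 11.42
position: [446.5, -51.2, 43.0]
tool_rot: [[-0.999, 0.049, -0.0], [0.049, 0.999, 0.0], [0.0, 0.0, -1.0]]
contact_force: [1.9, -1.0, -5.8]
opening: 31.8
grip_force: 39.8
```

Emit:
servo_tool:
  deltas:
    - [0.4, 0, 0, 0, 0]
    - [0.5, 0, 0, 0, 0]
    - [0.7, 0, 0, 0, 0]
    - [0.7, 0, 0, 0, 0]
    - [0.7, 0, 0, 0, 0]
    - [0.7, 0, 0, 0, 0]

```text
time_s: 12.18
position: [446.5, -51.3, 43.0]
tool_rot: [[-0.999, 0.049, 0.0], [0.049, 0.999, 0.0], [-0.0, 0.0, -1.0]]
contact_force: [-0.8, -0.4, 0.6]
opening: 61.7
grip_force: 0.0
```

Emit:
servo_tool:
  deltas:
    - [0.7, 0, 0, 10, 0]
    - [0.7, 0, 0, 25, 0]
    - [0.7, 0, 0, 45, 0]
    - [0.7, 0, 0, 50, 0]
    - [0.7, 0, 0, 40, 0]
    - [0.7, 0, 0, 0, 0]

```text
time_s: 12.92
position: [448.3, -51.3, 215.3]
tool_rot: [[-0.999, 0.05, 0.006], [0.05, 0.999, -0.0], [-0.006, -0.0, -1.0]]
contact_force: [-0.0, -0.1, -0.7]
opening: 61.5
grip_force: 0.0
```

```bash
python3 - <<'E'
from h import *
np.set_printoptions(precision=1,suppress=True)
o=manip.get_obs(); print(o['time_s'],o['position'])
s,ps=snap('side','s5'); w,pw=snap('wrist','w5'); c,pc=snap('scene','c5')
# blue crate: in side view rim; compare with prediction
mid=np.array([581-2.5,-9-50,104]); X=np.array([.9988,-.049,0]); Y=np.array([.049,.9988,0])
K=mid-130*X+[0,0,3]
P=[K]+[mid+sx*70*X+sy*115*Y for sx,sy in((-1,1),(1,1),(1,-1),(-1,-1))]
print('side',proj(ps,P)); print('wrist',proj(pw,P))
for n,im,p in(('w',w,pw),('s',s,ps)):
    u,v=proj(p,[K])[0].astype(int); r=60 if n=='w' else 14
    m=(im[v-r:v+r,u-r:u+r].max(2)<50).astype(np.uint8); k,l,st,cc=cv2.connectedComponentsWithStats(m)
    i=1+np.argmax(st[1:,4]); print(n,cc[i]+[u-r,v-r],st[i])
D=np.hstack([w[:,:][60:460,100:500], cv2.resize(s[195:315,225:345],(400,400),interpolation=cv2.INTER_CUBIC)])
cv2.imwrite('pics/m5.png',D[:,:,::-1])
E
```

```text
12.925 [448.3 -51.3 215.3]
side [[281.5 276.9]
 [279.1 247.5]
 [321.7 231.9]
 [371.1 275.7]
 [326.1 294.8]]
wrist [[320.3 232.9]
 [447.1 296.3]
 [433.6 423.4]
 [207.3 423.5]
 [193.7 296.5]]
w [319.9 211.3] [ 42  31  39  30 276]
s [280.9 284. ] [ 9 17 10 10 66]
```

Picture quota is used up, so from here I check numerically. First, did the knob drop home, and what was the carriage shift?

```bash
python3 - <<'E'
from h import *
np.set_printoptions(precision=1,suppress=True)
Y=np.array([.049,.9988,0])
for cam in('side','scene'):
    a=cv2.imread(f'pics/{cam}0.png'); b=cv2.imread('pics/%s5.png'%('s' if cam=='side' else 'c')); p=np.load(f'pics/{cam}0.npy',allow_pickle=True).item()
    mid=np.array([581,-9,104.])
    for nm,P,r in(('cap',[451,-2.6,104],9),('base',[451,-2.6,55],7),('corner',mid+[-70,-115,0]-0*Y,14),('corner2',mid+[70,-118,0],14),('sleeveR',[572.4,-157.8,116],16),('sleeveL',[588.7,137.3,129.5],16)):
        P=np.array(P,float); u,v=proj(p,[P])[0].round().astype(int)
        q=proj(p,[P-50*Y])[0]-proj(p,[P])[0]; up=proj(p,[P+[0,0,14]])[0]-proj(p,[P])[0]
        x,y=(np.array([u,v])+q).astype(int); t=a[v-r:v+r,u-r:u+r]; R=r+12
        m=cv2.matchTemplate(b[y-R:y+R,x-R:x+R],t,cv2.TM_CCOEFF_NORMED); _,sc,_,l=cv2.minMaxLoc(m)
        print(cam,nm,'score %.2f'%sc,'shift',np.array([x-R+l[0]-(u-r),y-R+l[1]-(v-r)]),'expected',q,'lift14',up)
E
```

```text
side cap score 0.93 shift [10 11] expected [ 9.7 10.4] lift14 [-0.1 -4.2]
side base score 0.89 shift [ 9 10] expected [ 9.6 10.5] lift14 [-0.1 -4. ]
side corner score 0.81 shift [11 11] expected [11.1 11.1] lift14 [ 0.1 -4.3]
side corner2 score 0.83 shift [12 11] expected [11.6 10.2] lift14 [ 0.3 -4.2]
side sleeveR score 0.90 shift [12 11] expected [11.7 11. ] lift14 [ 0.3 -4.3]
side sleeveL score 0.37 shift [10  9] expected [9.2 8.5] lift14 [-0.1 -4.1]
scene cap score 0.78 shift [-14  14] expected [-13.8  13.2] lift14 [-0.6 -3.9]
scene base score 0.88 shift [-14  13] expected [-13.3  13.1] lift14 [-0.6 -3.6]
scene corner score 0.67 shift [-16  15] expected [-15.3  15.4] lift14 [-0.8 -3.7]
scene corner2 score 0.93 shift [-15  17] expected [-14.7  17. ] lift14 [-0.2 -3.5]
scene sleeveR score 0.94 shift [-15  16] expected [-15.7  16.7] lift14 [-0.7 -3.6]
scene sleeveL score 0.29 shift [-12  13] expected [-12.   12.7] lift14 [ 0.2 -4.1]
```

The carriage has moved exactly one notch and the knob is home. Next is the left bail: its sleeve should be near (586, 87.5, 129.5), and I'm applying the 33 mm tip offset.

Emit:
servo_tool:
  deltas:
    - [0.42, 23, 23, 0, 0]
    - [0.42, 35, 35, 0, 0]
    - [0.42, 35, 35, 0, 0]
    - [0.42, 30, 30, 0, 0]
    - [0.42, 16.5, 16, 0, 0]
    - [0.42, 0, 0, -20, 0]
    - [0.42, 0, 0, -40, 0]
    - [0.42, 0, 0, -30, 0]
    - [0.42, 0, 0, -10, 0]
    - [0.42, 0, 0, 0, 0]
    - [0.42, 0, 0, 0, 0]

```text
time_s: 14.45
position: [586.7, 88.2, 113.8]
tool_rot: [[-0.999, 0.049, 0.002], [0.049, 0.999, 0.001], [-0.002, 0.001, -1.0]]
contact_force: [-0.4, -0.3, 0.0]
opening: 36.9
grip_force: 0.0
```

```bash
python3 - <<'E'
from h import *
np.set_printoptions(precision=1,suppress=True)
o=manip.get_obs(); print(o['time_s'],o['position'],o['contact_force'])
w,p=snap('wrist','w6')
L=[585.9,87.6,129.5]; X=np.array([.9988,-.049,0]); q=proj(p,[L,L-35*X,L+35*X,L-70*X]); print(q)
for du in (0,): 
    u=int(q[3][0]); v=int(q[3][1])
    for s in(-70,-55,-45,-30): # column profile along y across wire/sleeve
        u,v=proj(p,[np.array(L)+s*X])[0].astype(int); print(s,u,v,w[v,max(u-60,0):u+60:4].mean(1).astype(int))
E
```

```text
14.45 [586.7  88.2 113.8] [-0.4 -0.3  0. ]
[[321.2 285.4]
 [321.2 218. ]
 [321.1 346. ]
 [321.3 142.6]]
-70 321 142 [158  22  70  70  70  72  72  76  71  71  73  70  72  71 100 116 107  88
  70  70  74  70  71  71  74  73  70  72  73  74]
-55 321 175 [ 66  49  69  65  97 154 156 154 152 156 154 154 154 155 102 114 107 112
 152 155 151 154 150 154 155 154 255 255 255 255]
-45 321 197 [ 68  43  72  69  46  73  71  71  73  72  73  71  75  72 100 115 105  79
  72  73  71  73  72  73  72  74  70  75  73  73]
-30 321 228 [ 67  47  50  49  55  95 179 179 177 181 179  70  26  14  20  19  17  17
  14 180 179 179 180 179 180 178 179 180 180 178]
```

The sleeve is centred under the tool. I'll descend and grip.

Emit:
servo_tool:
  deltas:
    - [0.42, -0.5, -0.5, -16, 0]
    - [0.42, 0, 0, -15, 0]
    - [0.42, 0, 0, 0, 0]
    - [0, 0, 0, 0, 0]
    - [0, 0, 0, 0, 0]
    - [0, 0, 0, 0, 0]
    - [0, 0, 0, 0, 0]
  newtons: 15

```text
time_s: 15.38
position: [586.0, 89.0, 82.5]
tool_rot: [[-0.999, 0.048, 0.001], [0.048, 0.999, 0.003], [-0.001, 0.003, -1.0]]
contact_force: [0.0, 4.4, 1.1]
opening: 12.2
grip_force: 15.0
```

Emit:
servo_tool:
  deltas:
    - [0, -0.2, -4.7, 9.9, 0]
    - [0, -0.3, -6.6, 8.8, 0]
    - [0, -0.4, -8.2, 7.3, 0]
    - [0, 0, 0, 0, 0]

```text
time_s: 15.88
position: [585.3, 72.8, 110.3]
tool_rot: [[-0.999, 0.046, 0.003], [0.046, 0.999, 0.007], [-0.003, 0.008, -1.0]]
contact_force: [-2.8, 8.5, 8.5]
opening: 12.1
grip_force: 15.0
```

Emit:
servo_tool:
  deltas:
    - [0, -0.5, -9.5, 5.6, 0]
    - [0, -0.5, -10.4, 3.6, 0]
    - [0, -0.5, -10.9, 1.4, 0]
    - [0, -0.5, -10.9, -0.8, 0]
    - [0, 0, 0, 0, 0]

```text
time_s: 16.5
position: [582.8, 25.2, 118.9]
tool_rot: [[-0.999, 0.05, 0.001], [0.05, 0.999, -0.001], [-0.001, -0.001, -1.0]]
contact_force: [-0.6, -0.8, 7.9]
opening: 12.3
grip_force: 15.0
```

Emit:
servo_tool:
  deltas:
    - [0, -0.5, -10.6, -2.9, 0]
    - [0, -0.5, -9.8, -5, 0]
    - [0, -0.4, -8.6, -6.8, 0]
    - [0, -0.4, -7.1, -8.4, 0]
    - [0, 0, 0, 0, 0]

```text
time_s: 17.12
position: [580.7, -10.9, 93.4]
tool_rot: [[-0.999, 0.05, -0.001], [0.05, 0.999, -0.0], [0.001, -0.0, -1.0]]
contact_force: [1.5, 2.3, -3.5]
opening: 12.5
grip_force: 15.0
```

Emit:
servo_tool:
  deltas:
    - [0, -0.3, -5.3, -9.6, 0]
    - [0, -0.2, -3.3, -10.5, 0]
    - [0, 0, -1.1, -11, 0]
    - [0, 0, 0, -2, 0]
    - [0, 0, 0, 0, 0]

```text
time_s: 17.75
position: [581.4, -18.4, 62.9]
tool_rot: [[-0.999, 0.047, 0.003], [0.047, 0.999, 0.001], [-0.003, 0.001, -1.0]]
contact_force: [-2.3, 5.2, 13.9]
opening: 12.1
grip_force: 15.0
```

Emit:
servo_tool:
  deltas:
    - [0.42, 0, 0, 1, 0]
    - [0.42, 0, 0, 0, 0]
    - [0.42, 0, 0, 0, 0]
    - [0.42, 0, 0, 0, 0]
    - [0.42, 0, 0, 20, 0]
    - [0.42, 0, 0, 40, 0]
    - [0.42, 0, 0, 35, 0]
    - [0.42, 0, 0, 0, 0]

```text
time_s: 18.75
position: [582.2, -19.5, 160.0]
tool_rot: [[-0.999, 0.049, 0.005], [0.049, 0.999, 0.0], [-0.005, 0.001, -1.0]]
contact_force: [-0.3, -0.1, -0.1]
opening: 37.2
grip_force: 0.0
```

Emit:
servo_tool:
  deltas:
    - [0.38, -1.5, -25, 0, 0]
    - [0.38, -2, -40, 0, 0]
    - [0.38, -2, -45, 0, 0]
    - [0.38, -2, -45, 0, 0]
    - [0.38, -2, -34, 0, 0]
    - [0.38, 0, 0, -25, 0]
    - [0.38, 0, 0, -30, 0]
    - [0.38, 0, 0, -5, 0]
    - [0.38, 0, 0, 0, 0]
    - [0.38, 0, 0, 0, 0]

```text
time_s: 20.0
position: [571.6, -208.7, 98.5]
tool_rot: [[-0.999, 0.049, 0.002], [0.049, 0.999, -0.0], [-0.002, -0.0, -1.0]]
contact_force: [-0.3, -0.3, -0.5]
opening: 33.8
grip_force: 0.0
```

```bash
python3 - <<'E'
from h import *
np.set_printoptions(precision=1,suppress=True)
o=manip.get_obs(); print(o['time_s'],o['position'],o['contact_force'],o['opening'])
w,p=snap('wrist','w7')
L=np.array([570.5,-208.3,116]); X=np.array([.9988,-.049,0])
for s in(-70,-45,-30,-22):
    u,v=proj(p,[L+s*X])[0].astype(int); print(s,u,v,w[v,max(u-60,0):u+60:4].mean(1).astype(int))
E
```

```text
20.0 [ 571.6 -208.7   98.5] [-0.3 -0.3 -0.5] 33.76504803340212
-70 323 141 [ 81  23  70  81  79  82  78  77  78  82  77  79  82  98 118 126 110  77
  77  79  79  79  78  80  78  79  77  80  79  81]
-45 323 197 [ 50  50  49  53  48  50  76  79  80  81  79  80  78 100 118 122 105  80
  77  80  79  78  79  81  79  80  79  57  72  53]
-30 323 228 [128 132  50 115 126 127 186 195 194 191  80  79  18  17  21  19  20  18
 176 191 193 194 192  77  79  80  81  54  54  74]
-22 323 244 [129 129 150 126 128 129 176 194 195 193 193  82  16  16  17  21  17  19
 176 193 194 192 193  78  78  82  78  53  74  74]
```

Emit:
servo_tool:
  deltas:
    - [0.38, -0.5, -4, -14, 0]
    - [0.38, 0, 0, -14, 0]
    - [0.38, 0, 0, 0, 0]
    - [0.2, 0, 2, 0, 0]
    - [0, 0, 2, 0, 0]
    - [0, 0, 0, 0, 0]
    - [0, 0, 0, 0, 0]

```text
time_s: 20.92
position: [570.7, -207.9, 69.9]
tool_rot: [[-0.999, 0.048, 0.001], [0.048, 0.999, 0.001], [-0.001, 0.001, -1.0]]
contact_force: [-0.7, 2.1, 1.5]
opening: 12.4
grip_force: 15.0
```

Emit:
servo_tool:
  deltas:
    - [0, 0.1, 2.1, 10.8, 0]
    - [0, 0.2, 4.2, 10.2, 0]
    - [0, 0.3, 6.1, 9.1, 0]
    - [0, 0.4, 7.8, 7.7, 0]
    - [0, 0, 0, 0, 0]

```text
time_s: 21.55
position: [571.7, -189.4, 108.9]
tool_rot: [[-0.999, 0.049, 0.001], [0.049, 0.999, -0.002], [-0.001, -0.002, -1.0]]
contact_force: [0.3, -4.7, 4.7]
opening: 12.6
grip_force: 15.0
```

Emit:
servo_tool:
  deltas:
    - [0, 0.4, 9.2, 6, 0]
    - [0, 0.5, 10.2, 4.1, 0]
    - [0, 0.5, 10.8, 2, 0]
    - [0, 0.5, 11, -0.2, 0]
    - [0, 0.5, 10.7, -2.4, 0]
    - [0, 0, 0, 0, 0]

```text
time_s: 22.3
position: [574.7, -134.2, 118.1]
tool_rot: [[-0.999, 0.047, 0.002], [0.047, 0.999, 0.002], [-0.002, 0.002, -1.0]]
contact_force: [1.3, 0.9, 8.2]
opening: 12.2
grip_force: 15.0
```

Emit:
servo_tool:
  deltas:
    - [0, 0.5, 10, -4.5, 0]
    - [0, 0.4, 8.9, -6.4, 0]
    - [0, 0.4, 7.5, -8, 0]
    - [0, 0.3, 5.7, -9.4, 0]
    - [0, 0, 0, 0, 0]

```text
time_s: 22.92
position: [576.2, -102.5, 88.1]
tool_rot: [[-0.999, 0.047, 0.001], [0.047, 0.999, 0.003], [-0.001, 0.003, -1.0]]
contact_force: [4.2, 3.0, 1.1]
opening: 12.5
grip_force: 15.1
```

Emit:
servo_tool:
  deltas:
    - [0, 0.2, 3.8, -10.3, 0]
    - [0, 0.1, 1.7, -10.9, 0]
    - [0, 0, 0, -4, 0]
    - [0, 0, 0, 0, 0]

```text
time_s: 23.42
position: [576.3, -98.3, 62.6]
tool_rot: [[-0.999, 0.048, 0.001], [0.048, 0.999, 0.002], [-0.001, 0.002, -1.0]]
contact_force: [4.8, 2.6, -1.4]
opening: 11.7
grip_force: 14.9
```

Emit:
servo_tool:
  deltas:
    - [0, 0, 0, -2, 0]
    - [0, 0, 0, 0, 0]

```text
time_s: 23.68
position: [576.3, -98.3, 61.0]
tool_rot: [[-0.999, 0.048, 0.001], [0.048, 0.999, 0.002], [-0.001, 0.002, -1.0]]
contact_force: [4.6, 3.1, 0.6]
opening: 12.2
grip_force: 14.8
```

Emit:
servo_tool:
  deltas:
    - [0, 0, 0, -2, 0]
    - [0, 0, 0, 0, 0]

```text
time_s: 23.92
position: [576.3, -98.2, 59.0]
tool_rot: [[-0.999, 0.048, 0.001], [0.048, 0.999, 0.002], [-0.001, 0.002, -1.0]]
contact_force: [4.5, 3.1, 0.7]
opening: 11.7
grip_force: 14.8
```

The end-stop force isn't clear here. I'll release, rise and measure both sleeves.

Emit:
servo_tool:
  deltas:
    - [0.42, 0, 0, 0, 0]
    - [0.42, 0, 0, 0, 0]
    - [0.42, 0, 0, 0, 0]
    - [0.42, 0, 0, 20, 0]
    - [0.42, 0, 0, 40, 0]
    - [0.42, -20, 0, 50, 0]
    - [0.42, -40, 20, 50, 0]
    - [0.42, -60, 20, 30, 0]
    - [0.42, -40, 0, 0, 0]
    - [0.42, 0, 0, 0, 0]
    - [0.42, 0, 0, 0, 0]

```text
time_s: 25.3
position: [425.5, -62.9, 242.8]
tool_rot: [[-0.999, 0.05, 0.001], [0.05, 0.999, -0.0], [-0.001, -0.0, -1.0]]
contact_force: [-0.1, 0.3, -0.0]
opening: 36.9
grip_force: 0.0
```

```bash
python3 - <<'E'
from h import *
np.set_printoptions(precision=1,suppress=True)
o=manip.get_obs(); print(o['time_s'],o['position'],o['contact_force'])
w,pw=snap('wrist','w8'); s,ps=snap('side','s8'); c,pc=snap('scene','c8')
mid=np.array([578.5,-59,0]); X=np.array([.9988,-.049,0]); Y=np.array([.049,.9988,0])
def find(im,p,P,r):
    u,v=proj(p,[P])[0].astype(int); sub=im[max(v-r,0):v+r,max(u-r,0):u+r].astype(int)
    m=((sub.max(2)<55)&(sub.max(2)-sub.min(2)<20)).astype(np.uint8)
    n,l,st,cc=cv2.connectedComponentsWithStats(m); i=1+np.argmax(st[1:,4]); return cc[i]+[max(u-r,0),max(v-r,0)],st[i][2:],(u,v)
def tri(p1,a,p2,b):
    c1,d1=ray(p1,*a);c2,d2=ray(p2,*b); t=np.linalg.lstsq(np.c_[d1,-d2],c2-c1,rcond=None)[0]
    P,Q=c1+d1*t[0],c2+d2*t[1]; return (P+Q)/2,np.linalg.norm(P-Q)
for n,sg in(('L',1),('R',-1)):
    P=mid+sg*40*Y+[0,0,111]; r=[find(im,p,P,k) for im,p,k in((w,pw,45),(s,ps,14),(c,pc,14))]
    print(n,P,r); print(tri(pw,r[0][0],ps,r[1][0]),tri(pc,r[2][0],ps,r[1][0]))
E
```

```text
25.3 [425.5 -62.9 242.8] [-0.1  0.3 -0. ]
L [580.5 -19.  111. ] [(array([382. , 337.1]), array([  90,   29, 1591], dtype=int32), (np.int64(370), np.int64(368))), (array([315.3, 251.3]), array([20,  9, 43], dtype=int32), (np.int64(315), np.int64(251))), (array([296. , 240.3]), array([25, 16, 84], dtype=int32), (np.int64(296), np.int64(241)))]
(array([573.2,  -6. ,  94.1]), np.float64(32.39575314525697)) (array([578.7, -19.5, 112.6]), np.float64(0.899613889893972))
R [576.5 -99.  111. ] [(array([277.7, 339. ]), array([  90,   29, 1166], dtype=int32), (np.int64(293), np.int64(368))), (array([333.5, 266.1]), array([20,  9, 33], dtype=int32), (np.int64(332), np.int64(267))), (array([274. , 263.4]), array([25, 18, 91], dtype=int32), (np.int64(274), np.int64(264)))]
(array([ 552.5, -114.5,  122.9]), np.float64(31.558872458738715)) (array([ 576.9, -101.5,  117.2]), np.float64(2.7254075910783637))
```

The left bail is flat at z≈112.6. The right one looks a few mm high at about 117, so I'll press it down gently with shut fingers.

Emit:
servo_tool:
  deltas:
    - [0, 25, -6, 0, 0]
    - [0, 45, -10, 0, 0]
    - [0, 45, -10, 0, 0]
    - [0, 36, -10, 0, 0]
    - [0, 0, 0, -40, 0]
    - [0, 0, 0, -50, 0]
    - [0, 0, 0, -45, 0]
    - [0, 0, 0, -15, 0]
    - [0, 0, 0, -3, 0]
    - [0, 0, 0, 0, 0]

```text
time_s: 26.7
position: [577.1, -98.4, 91.0]
tool_rot: [[-0.999, 0.049, 0.003], [0.049, 0.999, 0.0], [-0.002, 0.0, -1.0]]
contact_force: [0.2, -0.6, 0.0]
opening: 0.6
grip_force: 0.0
```

Emit:
servo_tool:
  deltas:
    - [0, 0, 0, -2, 0]
    - [0, 0, 0, -2, 0]
    - [0, 0, 0, 0, 0]

```text
time_s: 27.08
position: [575.8, -98.7, 86.0]
tool_rot: [[-0.999, 0.049, 0.0], [0.049, 0.999, -0.0], [-0.0, -0.0, -1.0]]
contact_force: [-0.5, 0.6, -1.2]
opening: 0.6
grip_force: 0.0
```

Emit:
servo_tool:
  deltas:
    - [0, 0, 0, -2, 0]
    - [0, 0, 0, 0, 0]

```text
time_s: 27.32
position: [576.0, -98.5, 83.7]
tool_rot: [[-0.999, 0.049, 0.0], [0.049, 0.999, 0.0], [-0.0, 0.0, -1.0]]
contact_force: [-0.6, 0.2, 0.0]
opening: 0.6
grip_force: 0.1
```

Emit:
servo_tool:
  deltas:
    - [0, 0, 0, -2, 0]
    - [0, 0, 0, 0, 0]

```text
time_s: 27.58
position: [576.1, -98.5, 83.2]
tool_rot: [[-0.999, 0.049, 0.001], [0.049, 0.999, -0.001], [-0.001, -0.001, -1.0]]
contact_force: [-3.9, 0.2, 12.0]
opening: 0.7
grip_force: 6.1
```

Emit:
servo_tool:
  deltas:
    - [0, 0, 0, -1.5, 0]
    - [0, 0, 0, 0, 0]

```text
time_s: 27.82
position: [576.2, -98.5, 83.0]
tool_rot: [[-0.999, 0.049, 0.002], [0.049, 0.999, -0.001], [-0.002, -0.001, -1.0]]
contact_force: [-5.1, -0.5, 20.7]
opening: 0.6
grip_force: 10.7
```

Emit:
servo_tool:
  deltas:
    - [0, 0, 0, -1.5, 0]
    - [0, 0, 0, 0, 0]

```text
time_s: 28.08
position: [576.3, -98.5, 82.7]
tool_rot: [[-0.999, 0.049, 0.002], [0.049, 0.999, -0.002], [-0.002, -0.002, -1.0]]
contact_force: [-8.6, -0.3, 30.3]
opening: 0.5
grip_force: 15.5
```

There is a rigid stop at sleeve-flat height, so the right bail is fully home. I'll retreat, check and hand in.

Emit:
servo_tool:
  deltas:
    - [0, 0, 0, 5, 0]
    - [0, 0, 0, 30, 0]
    - [0, 0, 0, 50, 0]
    - [0, 0, 0, 50, 0]
    - [0, 0, 0, 40, 0]
    - [0, 0, 0, 0, 0]
    - [0, 0, 0, 0, 0]
    - [0, 0, 0, 0, 0]

```text
time_s: 29.08
position: [574.8, -98.8, 252.1]
tool_rot: [[-0.999, 0.049, -0.003], [0.049, 0.999, 0.0], [0.003, -0.0, -1.0]]
contact_force: [-0.3, -0.4, -0.8]
opening: 0.7
grip_force: 0.0
```

```bash
python3 - <<'E'
from h import *
o=manip.get_obs(); print(o['time_s'],o['position'],o['contact_force'])
c,p=snap('scene','c9'); a=cv2.imread('pics/c5.png')
b=c[:,:,::-1].copy()
for nm,(u,v),r in(('cap',proj(p,[[448.5,-52.6,104]])[0],8),('corner2',proj(p,[[646,-177,104]])[0],12),('jar',(369,268),16),('cup',(338,313),18),('pot',(394,152),20)):
    u,v=int(u),int(v); m=cv2.matchTemplate(b[v-r-8:v+r+8,u-r-8:u+r+8],a[v-r:v+r,u-r:u+r],cv2.TM_CCOEFF_NORMED); _,s,_,l=cv2.minMaxLoc(m); print(nm,round(s,2),l[0]-8,l[1]-8)
E
```

```text
29.075 [574.76697934 -98.84711059 252.11633099] [-0.28440299 -0.44965481 -0.8314941 ]
cap 0.27 0 1
corner2 0.51 0 0
jar 1.0 0 0
cup 1.0 0 0
pot 1.0 0 0
```

```bash
python3 - <<'E'
from h import *
snap('side','s9')
for cam,t,ns in(('side','side0',('s5','s8','s9')),('scene','scene0',('c5','c8','c9'))):
    p=np.load(f'pics/{t}.npy',allow_pickle=True).item(); a=cv2.imread(f'pics/{t}.png'); r=9
    u,v=proj(p,[[451,-2.6,104]])[0].round().astype(int); x,y=proj(p,[[448.5,-52.5,104]])[0].astype(int)
    for n in ns:
        b=cv2.imread(f'pics/{n}.png'); R=r+10
        m=cv2.matchTemplate(b[y-R:y+R,x-R:x+R],a[v-r:v+r,u-r:u+r],cv2.TM_CCOEFF_NORMED); _,s,_,l=cv2.minMaxLoc(m); print(n,round(s,2),x-R+l[0]-u+r,y-R+l[1]-v+r)
E
```

```text
s5 0.93 10 11
s8 0.92 10 11
s9 0.92 10 11
c5 0.78 -14 14
c8 0.94 -14 13
c9 0.75 -14 14
```

The knob is unchanged and home, and the things around the slide have not moved.

```bash
python3 -c "
from workcell import manip
print(manip.hand_in())"
```

```text
the job is handed in; nothing more can be done
None
```

The job is handed in at about 29 s: the carriage is one notch on towards the empty crates with the knob home, both bails are flat across the crate's top, the gripper is clear of everything, and the jar, bowl and flowerpot have not moved; on the first try the fingers closed over the knob's cap and pressed on it with about 11 N.

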